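Set the blood-tube mixer's dial to its marked line and start it

TASK

On the tube mixer, push the dial round by its finger post with a fingertip until the index mark on the dial lines up with the long scale line that runs out onto the tab of the ring; only then press the start button fully down and let it come up again. Just push and press gently: do not grip or force the dial, lift or shove the mixer or turn its ring, and leave the bottle, bandage rolls and tube rack where they are. Finish with the dial still lined up.

Things in the scene. Friction and masses are not known exactly. Their poses are not given: they have to be found in the camera images.
- mixer: roller mixer for blood tubes: grey case 212 (x) x 242 (y), deck 55 above the table, loose on rubber feet, about 2.4 kg. Origin: centre of the underside; z up, x away from the robot at yaw 0 (yaw to +-20 deg). In its frame the dial's axis is at x -36, y 45, the start button at x -36, y -85; rollers with three lying tubes (fixed) fill the strip x 35 to 105, up to 80 above the table
- dial: black disc 84 across on the deck, top 69.5 above the table; turns about its upright axis with no stops within two turns and stays where left (0.08 N m friction, about 3 N at the post). Origin: on the axis at the underside, z 57.5; own x points to the index mark. A steel finger post, 13 thick, 30 tall, stands on it 30 from the axis, across the axis from the mark (own -x); nothing else stands on it
- post_top (a point): centre of the finger post's top, 30 from the dial's axis, 99.5 above the table
- index_mark (a point): point on the line of the dial's index mark, 44 from the dial's axis (just off the rim, in front of the scale), 69.5 above the table. The mark is a pale radial bar 4 wide, 34 long on the black disc, ending at its rim
- scale_line (a point): point on the target scale line, also 44 from the dial's axis, 69.5 above the table: lined up when it meets the index_mark point. The one long line, 4 wide, 24 long, crosses the ring and runs out onto its only tab
- bezel: flat aluminium ring round the dial, 120 across, top 60 above the table, with one tab out to 70 from the axis; the long line is on its own +x, 23 other lines, every 15 deg, are short and thin. Stiff (3 N m), it stays put; set anywhere from 40 deg off the index round either way. Origin: on the dial's axis at z 55
- start (a joint): start button: travel in m, 0 up, 0.006 fully down; springs back; 5 N holds it fully down
- start_top (a point): centre of the start button's top face (28 across, in a round black housing), moves with it; it is pressed straight down
- spray_bottle: white capped bottle, 52 thick, 130 tall, loose, beside the mixer on its left (+y); origin: centre of the underside
- bandage_a: bandage roll standing on end, 54 across, 70 tall, loose, left of the mixer; origin: centre of the underside
- bandage_b: bandage roll standing on end, 50 across, 55 tall, loose, right (-y) of the mixer; origin: centre of the underside
- tube_rack: white rack block 120 x 150 x 30 with standing capped tubes (fixed to it) up to 101 above the table, loose, right (-y) of the mixer; origin: centre of the underside

How it is judged:
By the outcome, as a careful person would: the job done as asked, in the order asked, and still so for the second after the job is handed in, with the robot touching nothing.
It also fails if it takes over 54 s, if anything falls off the work surface, if the arm or the gripper's body presses on something with over 40 N, if the wrist force passes 120 N, or if a joint passes its speed limit or range.

ROBOT

A 6-joint arm with a two-finger parallel gripper is mounted at the origin on the work surface. World frame = base frame: x ahead of the robot, y to its left, z up, the work surface at z = 0. Lengths are in mm, angles in rad, forces in N, time in s.
With the tool pointing down it reaches from about 350 to 850 mm from the base axis. Payload 8.1 kg.
Tool frame: the origin (TCP) lies midway between the tips of the shut fingers; the grasp point (between the pads) lies behind it (r.grip_depth is the z of the grasp point in the tool frame, in mm); z points along the fingers, y is the line along which they close (so a half turn about z gives the same grasp; the last joint's range is limited). The gripper opens to 85 mm and grips with 20 to 120 N. Pads are 22 mm wide; open, the fingers measure 114 mm over their backs; the gripper's body (76 mm by 85 mm) begins 54 mm behind the grasp point. The pads swing forward as they close: fully open they stand 13 mm farther back than shut.
Start: joints at [1.127, 0.13, 1.488, -0, 1.523, -0.085], TCP at [210.669, 561.804, 231.292] pointing down, gripper open.
Joint ranges: [-2.96, 2.96], [-0.89, 2.26], [0.02, 2.5], [-1.34, 4.48], [0, 2.73], [-2.66, 2.66]. Speed limits (rad/s): [2.39, 2.39, 2.79, 3.14, 3.14, 3.14].

INTERFACE

Orientations are given as a unit quaternion [x, y, z, w].
In Python, from workcell import r, snapshot, workorder gives the robot as it stands.
- The arm moves only by the tool drive_tool, never from a script. Its argument "rows" is a list of rows, each an object of numbers: "tx", "ty", "tz": the shift along the tool's x, y, z in cm; "rx", "ry", "rz": the turn, a rotation vector about the tool's x, y, z in degrees; "jaw": the finger opening in cm, from 0 to 8.54. In form: [{"tx": .., "ty": .., "tz": .., "rx": .., "ry": .., "rz": .., "jaw": ..}, ...]. A call has 1 to 20 rows; each row shifts and turns the commanded pose from where the row before left it, along the tool's axes as they then stand; what a row does not reach is not made up. A row lasts 1/8 s, in which the tool goes at most 62.5 mm and 10.7 degrees, less where a joint would pass 70% of its speed; a pose out of reach is approached as far as the arm can. A call with a gripper value outside its range is refused whole. The fingers move at their own pace and stop on an object; "newtons" is the grip in N (left out, the last holds). Time passes only in rows, so rows that do not move let the fingers close. It gives the time, the measured TCP pose, the force, the opening and the grip force at its end, in the units of the state.
- r.observe(): the state, without advancing time (a new reading comes with each control period).
- snapshot(name): name is "side" or "top" or "wrist"; returns a dict with "img" (480x640x3 uint8, blue, green, red), "fx", "fy", "cx", "cy" (pixels), "k1" (the pictures are not rectified: a ray, as slopes to the right and down, at radius r is drawn at 1 + k1 r^2 times it, then the intrinsics apply), "extrinsics" (4x4, takes a point from camera to world coordinates). Camera axes: x right, y down, z forward; pixel columns grow to the right and rows downward; lengths in mm; the calibration is good to about 2 mm. A picture is of the moment at which its call begins. There is no depth.
- workorder.job_done(): hands the job in; it is judged then, once.
The state is a dict: "time_s": time; "qpos": joint angles; "qd": joint speeds; "tau": joint torques, N m; "position": TCP position; "tool_rot": TCP orientation; "force": force on the tool from outside, world axes, zero at the start; "ft_torque": the same for the moment, N m; "grip_width": finger opening in mm; "finger_force": force on a finger pad.
Only numpy, scipy, OpenCV 4.12 (cv2) and the standard library are available. Lean on these libraries where they do the work, as an engineer would, in place of code of your own. Each camera call takes 0.05 s, during which the arm holds its last target. There are 200 camera calls.

## Working session

There is one attempt and no reset: what is moved stays moved. The work goes in short steps, Python scripts to look and compute and a tool call to move; the robot and the scene stay as the last step left them, time stands still between calls to the robot, and variables do not carry over. Pictures are saved under pics/ and viewed, at most 10 in all, crops included, and the job is handed in when it is done.

Besides the shell and the picture viewer there is one more tool, called after "Call:" as name([rows], argument=value, ...), one row to a line, values as JSON. drive_tool: Moves the arm, as the interface text tells. Its arguments: {"type":"object","properties":{"rows":{"type":"array","items":{"type":"object","properties":{"tx":{"type":"number"},"ty":{"type":"number"},"tz":{"type":"number"},"rx":{"type":"number"},"ry":{"type":"number"},"rz":{"type":"number"},"jaw":{"type":"number"}}}},"newtons":{"type":"number"}},"required":["rows"]}

```bash
mkdir -p pics; cat > h.py <<'E'
import numpy as np, cv2
from workcell import r, snapshot, workorder
def ray(s,u,v):
    x=(u-s['cx'])/s['fx'];y=(v-s['cy'])/s['fy'];a,b=x,y
    for _ in range(20):
        k=1+s['k1']*(a*a+b*b);a,b=x/k,y/k
    E=np.array(s['extrinsics']);return E[:3,3],E[:3,:3]@np.array([a,b,1.])
def at(s,u,v,z):
    o,d=ray(s,u,v);return o+d*(z-o[2])/d[2]
def proj(s,P):
    E=np.array(s['extrinsics']);p=E[:3,:3].T@(np.array(P,float)-E[:3,3]);a,b=p[:2]/p[2]
    k=1+s['k1']*(a*a+b*b);return np.array([s['fx']*a*k+s['cx'],s['fy']*b*k+s['cy']])
E
python3 - <<'E'
from h import *
import pickle
for n in('top','side'):
    s=snapshot(n);cv2.imwrite(f'pics/{n}0.png',s['img']);pickle.dump(s,open(n+'0.pkl','wb'))
    print(n,np.round(s['extrinsics'],3).tolist(),s['fx'],s['k1'])
o=r.observe();print(o['time_s'],o['position'],o['tool_rot'])
E
```

```text
top [[0.01, -0.985, 0.174, 370.593], [-1.0, -0.01, -0.0, 16.49], [0.002, -0.174, -0.985, 1172.355], [0.0, 0.0, 0.0, 1.0]] 547.693492671097 -0.11998606428890712
side [[0.846, -0.318, 0.427, 150.767], [-0.532, -0.491, 0.69, -633.65], [-0.01, -0.811, -0.585, 626.829], [0.0, 0.0, 0.0, 1.0]] 492.7110878485964 -0.07076694207813772
0.1 [210.4607329  561.35554097 230.34660012] [ 1.78449424e-01  9.83948723e-01 -8.16880568e-04 -2.15898725e-04]
```

View pics/top0.png

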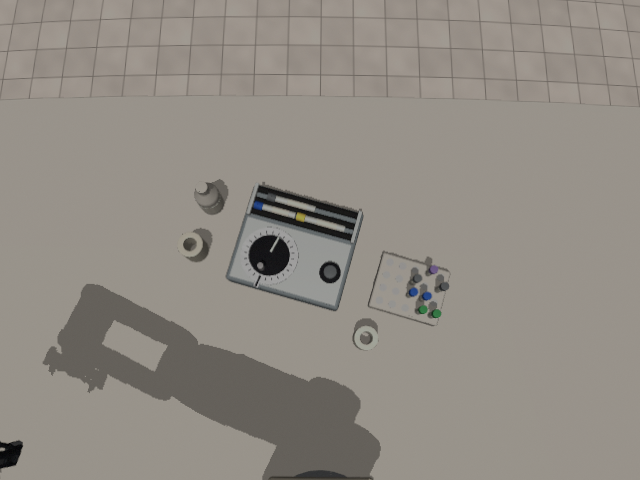

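View pics/side0.png

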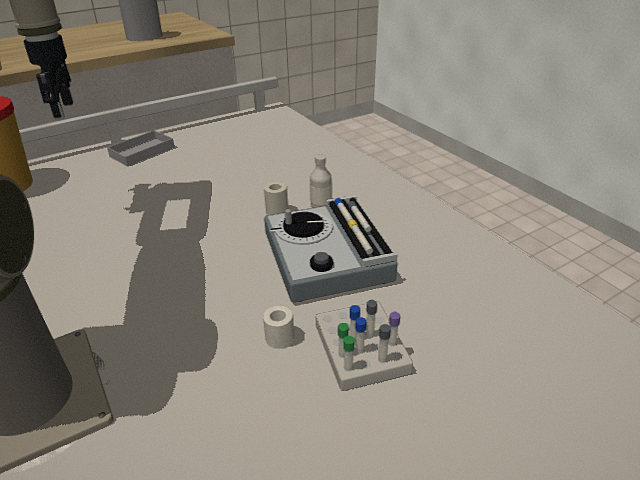

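The top view shows the dial at (270,255), the mark pointing to (279,237), the post at (261,265), the long line at (257,281) and the button at (330,272). I'll zoom in for precision.

```bash
python3 - <<'E'
from h import *
import pickle
s=pickle.load(open('top0.pkl','rb'))
c=s['img'][205:315,215:370];cv2.imwrite('pics/crop1.png',cv2.resize(c,None,fx=5,fy=5,interpolation=cv2.INTER_CUBIC))
for n,u,v,z in [('c',270,255,65),('mark',279,237,69.5),('line',257,281,60),('post',261,265,99.5),('btn',330,272,62),('bottle',202,187,130),('banda',190,243,70),('bandb',366,338,55)]: print(n,at(s,u,v,z).round(1))
E
```

```text
c [561.4 107.4  65. ]
mark [598.3  89.5  69.5]
line [508.  133.2  60. ]
post [535.1 122.   99.5]
btn [527.9 -16.   62. ]
bottle [685.9 241.1 130. ]
banda [583.9 273.1  70. ]
bandb [394.6 -89.9  55. ]
```

View pics/crop1.png

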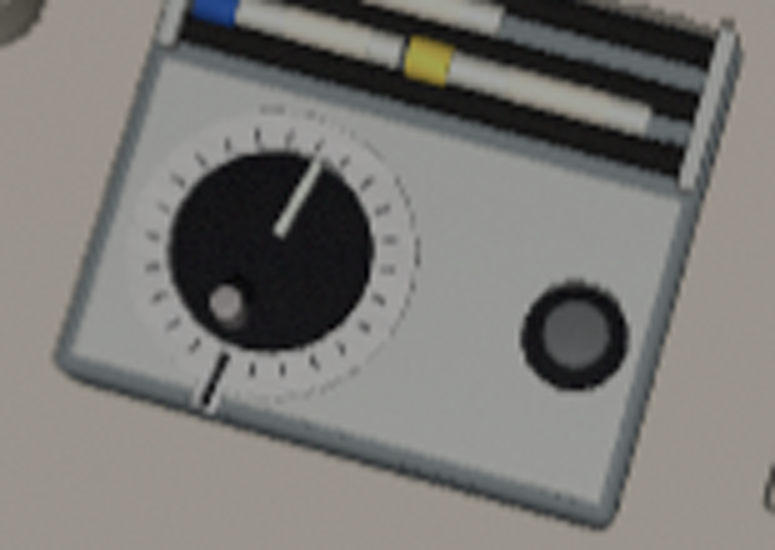

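The crop shows the disc centre at about (272,251), the mark running (279,234)→(322,155), the line (226,354)→(207,404), the post top at (228,302) and the button at (576,333).

```bash
python3 - <<'E'
from h import *
import pickle
s=pickle.load(open('top0.pkl','rb'))
f=lambda x,y,z:at(s,215+(x+.5)/5-.5,205+(y+.5)/5-.5,z)[:2]
c=f(272.5,251,69.5);b=f(576,333,63);m1=f(279,234,69.5);m2=f(322,155,69.5);l1=f(226,354,60);l2=f(207,404,60);p=f(228,302,99.5)
rd=f(276,257,60)
A=lambda v:np.degrees(np.arctan2(v[1],v[0]))
print('c',c,'ring',rd,'btn',b,np.linalg.norm(b-c),'yaw',A(c-b)-90)
print('mark',A(m2-m1),A(m2-c),'post',p,A(p-c),np.linalg.norm(p-c),'line',A(l2-l1),A(l2-c),A(l1-c))
o=r.observe();
from scipy.spatial.transform import Rotation as R
print(R.from_quat(o['tool_rot']).as_matrix().round(3).tolist())
# side check
s2=pickle.load(open('side0.pkl','rb'))
print('side btn',at(s2,321,258,63),'side post',at(s2,289,212,99.5))
E
```

```text
c [560.99141575 108.92890736] ring [560.13594414 108.21873193] btn [529.36086023 -15.54802026] 128.43285231366062 yaw -14.257542219412272
mark -26.988110907473324 -25.71105871259943 post [535.09662422 123.59985748] 150.46584900654133 29.76200608075866 line 160.71393421987398 157.20273060234518 155.51106921092702
[[-0.936, 0.351, -0.001], [0.351, 0.936, -0.002], [0.0, -0.002, -1.0]]
side btn [531.65587709  -7.27352485  63.        ] side post [532.96773388 115.55029001  99.5       ]
```

Call:
drive_tool([
  {"tx": -4.5, "ty": -3.3, "jaw": 0},
  {"tx": -4.5, "ty": -3.3, "jaw": 0},
  {"tx": -4.5, "ty": -3.3, "jaw": 0},
  {"tx": -4.5, "ty": -3.3, "jaw": 0},
  {"tx": -4.5, "ty": -3.3, "jaw": 0},
  {"tx": -4.5, "ty": -3.3, "jaw": 0},
  {"tx": -4.5, "ty": -3.3, "jaw": 0},
  {"tx": -4.5, "ty": -3.3, "jaw": 0},
  {"tx": -4.5, "ty": -3.3, "jaw": 0},
  {"tx": -4.5, "ty": -3.3, "jaw": 0},
  {"jaw": 0},
  {"jaw": 0},
], newtons=20)

```text
invalid input at $.rows[0]: expected keys tx, ty, tz, rx, ry, rz, jaw
```

```bash
python3 - <<'E'
from h import *
import pickle
s=snapshot('wrist');pickle.dump(s,open('w1.pkl','wb'));cv2.imwrite('pics/w1.png',s['img'])
o=r.observe();print(o['time_s'],o['position'],o['qpos'].round(3) if hasattr(o['qpos'],'round') else o['qpos'],o['force'],o['grip_width'],np.round(s['extrinsics'],3).tolist(),s['fx'])
for P in [(561,108.5,69.5),(529,-15,63),(535,123,99.5)]:print(proj(s,P))
E
```

```text
0.15 [210.46276475 561.407858   230.43005299] [ 1.127  0.131  1.489  0.     1.523 -0.085] [-0.15179851 -0.25192143  0.10844707] 85.6098191275396 [[0.35, 0.893, 0.284, 137.552], [0.937, -0.332, -0.11, 588.362], [-0.004, 0.305, -0.952, 373.776], [0.0, 0.0, 0.0, 1.0]] 332.24576034959193
[103.65247341 558.7748102 ]
[ 20.21018917 558.54550283]
[ 88.205638   572.00272247]
```

View pics/w1.png

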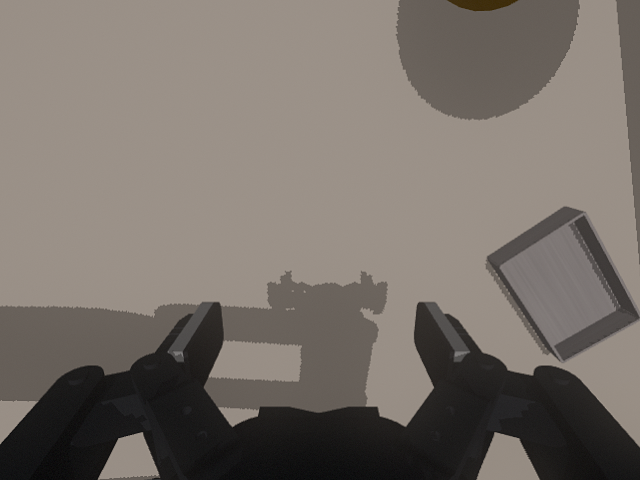

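The wrist view shows only the start area, because the move was refused: every row needs all seven keys.

Call:
drive_tool([
  {"tx": -4.7, "ty": -2.5, "tz": 0, "rx": 0, "ry": 0, "rz": 0, "jaw": 0},
  {"tx": -4.7, "ty": -2.5, "tz": 0, "rx": 0, "ry": 0, "rz": 0, "jaw": 0},
  {"tx": -4.7, "ty": -2.5, "tz": 0, "rx": 0, "ry": 0, "rz": 0, "jaw": 0},
  {"tx": -4.7, "ty": -2.5, "tz": 0, "rx": 0, "ry": 0, "rz": 0, "jaw": 0},
  {"tx": -4.7, "ty": -2.5, "tz": 0, "rx": 0, "ry": 0, "rz": 0, "jaw": 0},
  {"tx": -4.7, "ty": -2.5, "tz": 0, "rx": 0, "ry": 0, "rz": 0, "jaw": 0},
  {"tx": -4.7, "ty": -2.5, "tz": 0, "rx": 0, "ry": 0, "rz": 0, "jaw": 0},
  {"tx": -4.7, "ty": -2.5, "tz": 0, "rx": 0, "ry": 0, "rz": 0, "jaw": 0},
  {"tx": -4.7, "ty": -2.5, "tz": 0, "rx": 0, "ry": 0, "rz": 0, "jaw": 0},
  {"tx": -4.7, "ty": -2.5, "tz": 0, "rx": 0, "ry": 0, "rz": 0, "jaw": 0},
  {"tx": -4.7, "ty": -2.5, "tz": 0, "rx": 0, "ry": 0, "rz": 0, "jaw": 0},
  {"tx": -4.7, "ty": -2.5, "tz": 0, "rx": 0, "ry": 0, "rz": 0, "jaw": 0},
  {"tx": 0, "ty": 0, "tz": 0, "rx": 0, "ry": 0, "rz": 0, "jaw": 0},
  {"tx": 0, "ty": 0, "tz": 0, "rx": 0, "ry": 0, "rz": 0, "jaw": 0},
], newtons=20)

```text
time_s: 1.9
position: [633.0, 83.0, 230.6]
tool_rot: [0.179, 0.984, 0.0, -0.001]
force: [1.2, 0.7, -0.1]
grip_width: -0.2
finger_force: 0.0
```

```bash
python3 - <<'E'
from h import *
import pickle
s=snapshot('wrist');pickle.dump(s,open('w2.pkl','wb'));cv2.imwrite('pics/w2.png',s['img'])
o=r.observe();print(o['time_s'],o['position'],np.round(o['qpos'],3),o['force'],o['grip_width'])
for P in [(561,108.5,69.5),(529,-15,63),(535,123,99.5)]:print(proj(s,P))
E
```

```text
1.95 [632.81025935  83.59142394 230.96313554] [ 0.051  0.234  1.372  0.     1.536 -1.162] [-0.28231497  0.3754134  -0.28118239] 0.22883125213933603
[318.03301468 136.59398373]
[178.17784006 151.96934396]
[323.7773693   96.30822874]
```

View pics/w2.png

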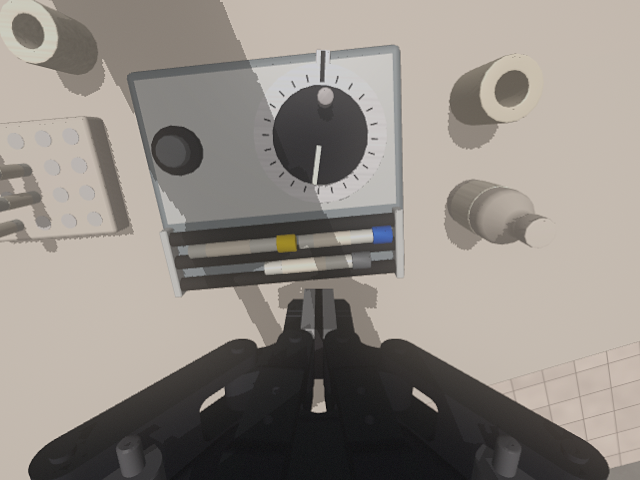

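The wrist view shows the disc centre at about (320,135), the post at (325,96), the mark (319,147)→(316,184), the line (323,82)→(322,52) and the button at (173,150). All match the predictions from the top view.

```bash
cat >> h.py <<'E'
def ang(v):return np.degrees(np.arctan2(v[1],v[0]))
def polar(s,c,z,r0,r1,a,lw=None,span=12):
    """mean grey along radius r0..r1 vs angle around a (deg)"""
    g=cv2.cvtColor(s['img'],cv2.COLOR_BGR2GRAY).astype(np.float32)
    A=np.arange(a-span,a+span,.25);out=[]
    for t in np.radians(A):
        p=np.array([proj(s,(c[0]+q*np.cos(t),c[1]+q*np.sin(t),z)) for q in np.arange(r0,r1,1.)],np.float32)
        out.append(cv2.remap(g,p[:,0].copy(),p[:,1].copy(),cv2.INTER_LINEAR).mean())
    return A,np.array(out)
def peak(A,y,sgn):
    w=np.clip(sgn*(y-np.median(y)),0,None);w[w<.35*w.max()]=0
    i=w.argmax();m=np.abs(A-A[i])<8;return (A*w)[m].sum()/w[m].sum(),w.max()
def disc(s,c0,z=69.5,R=42):
    # centre fit: rim dark->bright edge rays in world plane
    g=cv2.cvtColor(s['img'],cv2.COLOR_BGR2GRAY).astype(np.float32);pts=[]
    for t in np.radians(np.arange(0,360,4)):
        q=np.arange(R-9,R+9,.25);p=np.array([proj(s,(c0[0]+k*np.cos(t),c0[1]+k*np.sin(t),z)) for k in q],np.float32)
        v=cv2.GaussianBlur(cv2.remap(g,p[:,0].copy(),p[:,1].copy(),cv2.INTER_LINEAR),(1,9),0).ravel()
        d=np.gradient(v);k=q[d.argmax()]
        if d.max()>2: pts.append((c0[0]+k*np.cos(t),c0[1]+k*np.sin(t)))
    from scipy.optimize import least_squares
    P=np.array(pts);f=least_squares(lambda x:np.hypot(P[:,0]-x[0],P[:,1]-x[1])-x[2],[*c0,R],loss='soft_l1',f_scale=.7)
    return f.x
E
python3 - <<'E'
from h import *
import pickle
f=lambda u,v,z:at(s,u,v,z)[:2]
for n,c0 in(('top0',(561,108.5)),('w2',(561,108.5))):
    s=pickle.load(open(n+'.pkl','rb'));d=disc(s,c0);c=d[:2]
    print(n,d,'mark',peak(*polar(s,c,69.5,12,40,-27,span=20),1),'line',peak(*polar(s,c,60,46,68,158,span=20),-1))
print('btn',[f(173,150,z).round(1) for z in(63,70,75)],'post',f(325,96,99.5),'line',ang(f(322,52,60)-f(323,82,60)))
E
```

```text
top0 [561.30577948 109.70587535  41.85285925] mark (np.float64(-25.929561075421525), np.float32(108.92932)) line (np.float64(156.45650551609594), np.float32(95.76071))
w2 [561.62885971 109.91423244  41.65258816] mark (np.float64(-28.084295890787473), np.float32(138.59784)) line (np.float64(157.60385918684335), np.float32(111.81326))
btn [array([525.8, -18.6]), array([526.6, -15.7]), array([527.1, -13.6])] post [535.12319421 123.94752211] line 161.83186799438994
```

Call:
drive_tool([
  {"tx": 5.5, "ty": -1.2, "tz": 0, "rx": 0, "ry": 0, "rz": 0, "jaw": 0},
  {"tx": 5.5, "ty": -1.2, "tz": 0, "rx": 0, "ry": 0, "rz": 0, "jaw": 0},
  {"tx": 0, "ty": 0, "tz": 1.3, "rx": 0, "ry": 0, "rz": -10, "jaw": 0},
  {"tx": 0, "ty": 0, "tz": 1.3, "rx": 0, "ry": 0, "rz": -10, "jaw": 0},
  {"tx": 0, "ty": 0, "tz": 1.3, "rx": 0, "ry": 0, "rz": -10, "jaw": 0},
  {"tx": 0, "ty": 0, "tz": 1.3, "rx": 0, "ry": 0, "rz": -10, "jaw": 0},
  {"tx": 0, "ty": 0, "tz": 1.3, "rx": 0, "ry": 0, "rz": -10, "jaw": 0},
  {"tx": 0, "ty": 0, "tz": 1.3, "rx": 0, "ry": 0, "rz": -10, "jaw": 0},
  {"tx": 0, "ty": 0, "tz": 1.3, "rx": 0, "ry": 0, "rz": -10, "jaw": 0},
  {"tx": 0, "ty": 0, "tz": 1.3, "rx": 0, "ry": 0, "rz": -10, "jaw": 0},
  {"tx": 0, "ty": 0, "tz": 0, "rx": 0, "ry": 0, "rz": 0, "jaw": 0},
  {"tx": 0, "ty": 0, "tz": 0, "rx": 0, "ry": 0, "rz": 0, "jaw": 0},
])

```text
time_s: 3.45
position: [521.9, 99.7, 128.1]
tool_rot: [-0.495, 0.869, -0.0, 0.0]
force: [0.6, 0.3, -0.7]
grip_width: -0.1
finger_force: 0.0
```

```bash
cat > st.py <<'E'
from h import *
from scipy.spatial.transform import Rotation as R
o=r.observe();M=R.from_quat(o['tool_rot']).as_matrix()
x,y=M[:2,0],M[:2,1];p=np.array(o['position'])
print(round(o['time_s'],2),p.round(1),'xang',ang(x).round(1),'q',np.round(o['qpos'],2),'F',np.round(o['force'],1))
v=p[:2]-[561.5,109.8];print('axis->tcp in tool',v@x,v@y);w=np.array([535.1,123.9])-p[:2];print('tcp->post0 in tool',w@x,w@y)
E
python3 st.py
```

```text
3.45 [521.9  99.7 128.1] xang -120.7 q [ 0.09  0.02  1.8   0.    1.32 -2.51] F [ 0.6  0.3 -0.7]
axis->tcp in tool 28.859105987775493 28.8885303274459
tcp->post0 in tool -27.49582335064251 1.009815134427198
```

Call:
drive_tool([
  {"tx": 0, "ty": 0, "tz": 2.4, "rx": 0, "ry": 0, "rz": 0, "jaw": 0},
  {"tx": 0, "ty": 0, "tz": 2.4, "rx": 0, "ry": 0, "rz": 0, "jaw": 0},
  {"tx": 0, "ty": 0, "tz": 0, "rx": 0, "ry": 0, "rz": 0, "jaw": 0},
  {"tx": -0.5, "ty": 0, "tz": 0, "rx": 0, "ry": 0, "rz": 0, "jaw": 0},
  {"tx": -0.5, "ty": 0, "tz": 0, "rx": 0, "ry": 0, "rz": 0, "jaw": 0},
  {"tx": -0.27, "ty": 0.14, "tz": 0, "rx": 0, "ry": 0, "rz": 5, "jaw": 0},
  {"tx": -0.27, "ty": 0.14, "tz": 0, "rx": 0, "ry": 0, "rz": 5, "jaw": 0},
  {"tx": -0.27, "ty": 0.14, "tz": 0, "rx": 0, "ry": 0, "rz": 5, "jaw": 0},
  {"tx": -0.27, "ty": 0.14, "tz": 0, "rx": 0, "ry": 0, "rz": 5, "jaw": 0},
])

```text
time_s: 4.58
position: [529.6, 119.8, 80.4]
tool_rot: [-0.336, 0.942, -0.0, 0.0]
force: [-3.5, -1.1, 2.5]
grip_width: 0.2
finger_force: 1.8
```

```bash
python3 st.py; python3 - <<'E'
from h import *
s=snapshot('top');c=s['img'][205:315,215:370];cv2.imwrite('pics/t2.png',cv2.resize(c,None,fx=5,fy=5,interpolation=cv2.INTER_CUBIC))
E
```

```text
4.58 [529.6 119.8  80.4] xang -140.7 q [ 0.13  0.1   1.8  -0.    1.24 -2.13] F [-3.5 -1.1  2.5]
axis->tcp in tool 18.34975273621029 27.906903391483457
tcp->post0 in tool -6.833407047163957 -0.2818498371961624
```

View pics/t2.png

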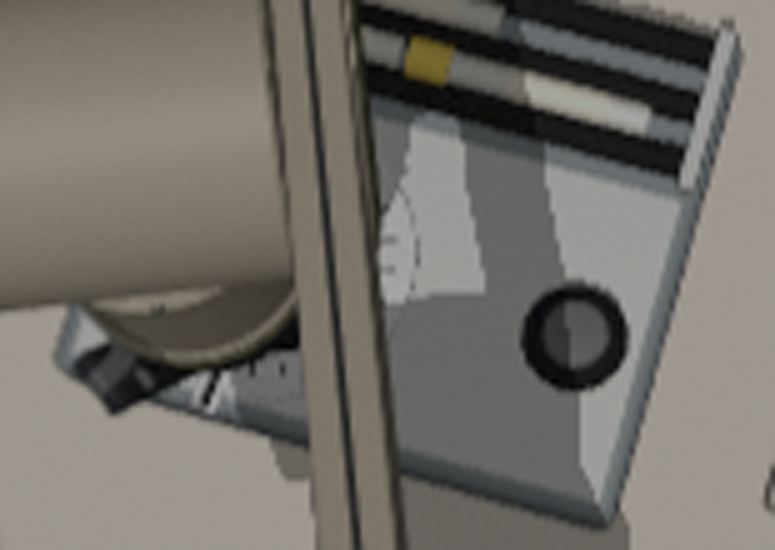

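Call:
drive_tool([
  {"tx": -0.25, "ty": 0.15, "tz": 0, "rx": 0, "ry": 0, "rz": 5, "jaw": 0},
  {"tx": -0.25, "ty": 0.15, "tz": 0, "rx": 0, "ry": 0, "rz": 5, "jaw": 0},
  {"tx": -0.25, "ty": 0.15, "tz": 0, "rx": 0, "ry": 0, "rz": 5, "jaw": 0},
  {"tx": -0.25, "ty": 0.15, "tz": 0, "rx": 0, "ry": 0, "rz": 5, "jaw": 0},
  {"tx": -0.25, "ty": 0.15, "tz": 0, "rx": 0, "ry": 0, "rz": 5, "jaw": 0},
  {"tx": -0.25, "ty": 0.15, "tz": 0, "rx": 0, "ry": 0, "rz": 5, "jaw": 0},
  {"tx": -0.25, "ty": 0.15, "tz": 0, "rx": 0, "ry": 0, "rz": 5, "jaw": 0},
  {"tx": -0.25, "ty": 0.15, "tz": 0, "rx": 0, "ry": 0, "rz": 5, "jaw": 0},
  {"tx": -0.25, "ty": 0.15, "tz": 0, "rx": 0, "ry": 0, "rz": 5, "jaw": 0},
  {"tx": -0.25, "ty": 0.15, "tz": 0, "rx": 0, "ry": 0, "rz": 5, "jaw": 0},
])

```text
time_s: 5.88
position: [548.5, 141.2, 80.2]
tool_rot: [0.093, 0.996, 0.0, 0.0]
force: [-3.3, 0.1, 2.3]
grip_width: -0.1
finger_force: 1.6
```

```bash
python3 st.py
```

```text
5.88 [548.5 141.2  80.2] xang 169.4 q [ 0.16  0.16  1.74  0.    1.24 -1.22] F [-3.3  0.1  2.3]
axis->tcp in tool 18.542817001666915 28.466216630523615
tcp->post0 in tool 10.005926251049534 -19.480713954225525
```

Call:
drive_tool([
  {"tx": -0.25, "ty": 0.15, "tz": 0, "rx": 0, "ry": 0, "rz": 5, "jaw": 0},
  {"tx": -0.25, "ty": 0.15, "tz": 0, "rx": 0, "ry": 0, "rz": 5, "jaw": 0},
  {"tx": -0.25, "ty": 0.15, "tz": 0, "rx": 0, "ry": 0, "rz": 5, "jaw": 0},
  {"tx": -0.25, "ty": 0.15, "tz": 0, "rx": 0, "ry": 0, "rz": 5, "jaw": 0},
  {"tx": -0.25, "ty": 0.15, "tz": 0, "rx": 0, "ry": 0, "rz": 5, "jaw": 0},
  {"tx": -0.25, "ty": 0.15, "tz": 0, "rx": 0, "ry": 0, "rz": 5, "jaw": 0},
  {"tx": -0.25, "ty": 0.15, "tz": 0, "rx": 0, "ry": 0, "rz": 5, "jaw": 0},
  {"tx": -0.25, "ty": 0.15, "tz": 0, "rx": 0, "ry": 0, "rz": 5, "jaw": 0},
  {"tx": -0.25, "ty": 0.15, "tz": 0, "rx": 0, "ry": 0, "rz": 5, "jaw": 0},
  {"tx": -0.25, "ty": 0.15, "tz": 0, "rx": 0, "ry": 0, "rz": 5, "jaw": 0},
  {"tx": -0.25, "ty": 0.15, "tz": 0, "rx": 0, "ry": 0, "rz": 5, "jaw": 0},
  {"tx": -0.25, "ty": 0.15, "tz": 0, "rx": 0, "ry": 0, "rz": 5, "jaw": 0},
  {"tx": -0.25, "ty": 0.15, "tz": 0, "rx": 0, "ry": 0, "rz": 5, "jaw": 0},
  {"tx": -0.25, "ty": 0.15, "tz": 0, "rx": 0, "ry": 0, "rz": 5, "jaw": 0},
  {"tx": -0.25, "ty": 0.15, "tz": 0, "rx": 0, "ry": 0, "rz": 5, "jaw": 0},
  {"tx": -0.25, "ty": 0.15, "tz": 0, "rx": 0, "ry": 0, "rz": 5, "jaw": 0},
  {"tx": -0.25, "ty": 0.15, "tz": 0, "rx": 0, "ry": 0, "rz": 5, "jaw": 0},
  {"tx": -0.25, "ty": 0.15, "tz": 0, "rx": 0, "ry": 0, "rz": 5, "jaw": 0},
  {"tx": 0, "ty": 0, "tz": 0, "rx": 0, "ry": 0, "rz": 0, "jaw": 0},
])

```text
time_s: 8.25
position: [592.4, 123.3, 79.9]
tool_rot: [0.769, 0.64, 0.001, -0.0]
force: [-0.8, 3.3, 2.2]
grip_width: -0.0
finger_force: 1.0
```

```bash
python3 st.py;  python3 - <<'E'
from h import *
s=snapshot('top');c=s['img'][205:315,215:370];cv2.imwrite('pics/t3.png',cv2.resize(c,None,fx=5,fy=5,interpolation=cv2.INTER_CUBIC))
E
```

```text
8.25 [592.4 123.3  79.9] xang 79.5 q [0.12 0.26 1.62 0.   1.26 0.3 ] F [-0.8  3.3  2.2]
axis->tcp in tool 18.915542949269344 27.973411340582555
tcp->post0 in tool -9.847649589177731 -56.496090132577955
```

Call:
drive_tool([
  {"tx": 0.6, "ty": 0, "tz": 0, "rx": 0, "ry": 0, "rz": 0, "jaw": 0},
  {"tx": 0, "ty": 0, "tz": -5, "rx": 0, "ry": 0, "rz": 0, "jaw": 0},
  {"tx": -5, "ty": -1.4, "tz": -3, "rx": 0, "ry": 0, "rz": 0, "jaw": 0},
  {"tx": -5, "ty": -1.4, "tz": -3, "rx": 0, "ry": 0, "rz": 0, "jaw": 0},
  {"tx": 0, "ty": 0, "tz": 0, "rx": 0, "ry": 0, "rz": 0, "jaw": 0},
  {"tx": 0, "ty": 0, "tz": 0, "rx": 0, "ry": 0, "rz": 0, "jaw": 0},
])

```text
time_s: 9.05
position: [547.6, 35.6, 189.4]
tool_rot: [0.769, 0.639, 0.0, 0.0]
force: [0.4, -0.3, -0.1]
grip_width: -0.0
finger_force: 0.0
```

```bash
python3 st.py;  cat > me.py <<'E'
from h import *
import sys
from scipy.optimize import minimize
s=snapshot('wrist');cv2.imwrite('pics/%s.png'%sys.argv[1],s['img']);a=float(sys.argv[2])
d=disc(s,(561.5,109.8));c=d[:2];print(d)
print('mark',peak(*polar(s,c,69.5,12,40,a,span=25),1),'line',peak(*polar(s,c,60,46,68,158,span=10),-1))
E
python3 me.py w3 172
```

```text
9.05 [547.6  35.6 189.4] xang 79.4 q [-0.03  0.01  1.69  0.    1.44  0.16] F [ 0.4 -0.3 -0.1]
axis->tcp in tool -75.51377092012287 -0.10371396693910917
tcp->post0 in tool 84.53892176000507 -28.4325143392688
[561.52664176 110.06317578  41.61969455]
mark (np.float64(169.87791163037207), np.float32(135.33751)) line (np.float64(157.56530980805908), np.float32(110.80064))
```

View pics/w3.png

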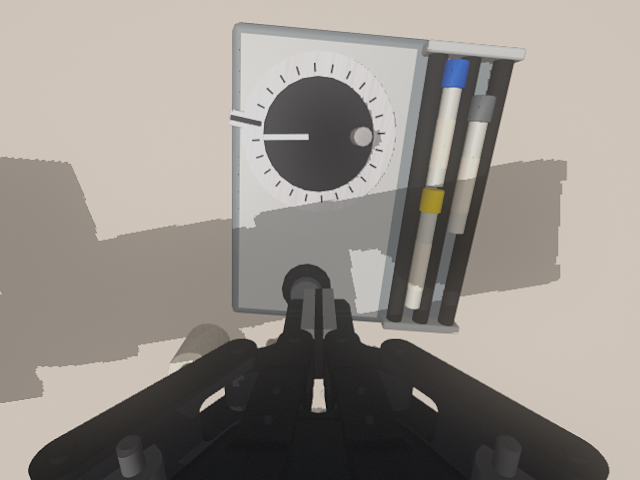

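The wrist view shows the mark (265–308,137) about 12° short of the long line (231,118)→(261,123). I'll check consistency along the bar.

```bash
cat > me.py <<'E'
from h import *
import sys,os
f='pics/%s.png'%sys.argv[1]
s=snapshot('wrist')
cv2.imwrite(f,s['img']);a=float(sys.argv[2])
c=disc(s,(561.5,109.8))[:2];print(c, c-[561.5,109.8])
P=lambda t,q:c+q*np.array([np.cos(np.radians(t)),np.sin(np.radians(t))])
def seg(z,ra,rb,a,sg,sp):
    A=peak(*polar(s,c,z,*ra,a,span=sp),sg)[0];B=peak(*polar(s,c,z,*rb,a,span=sp),sg)[0]
    d=P(B,np.mean(rb))-P(A,np.mean(ra));return A.round(2),B.round(2),'dir',ang(d).round(2)%360
print('mark',seg(69.5,(12,22),(29,40),a,1,20),'line',seg(60,(47,56),(58,67),158,-1,6))
E
python3 me.py w4 170
```

```text
[561.61457038 110.0126584 ] [0.11457038 0.2126584 ]
mark (np.float64(169.26), np.float64(169.95), 'dir', np.float64(170.61)) line (np.float64(157.58), np.float64(157.57), 'dir', np.float64(157.51))
```

Call:
drive_tool([
  {"tx": 5, "ty": 1.4, "tz": 3, "rx": 0, "ry": 0, "rz": 0, "jaw": 0},
  {"tx": 5, "ty": 1.4, "tz": 3, "rx": 0, "ry": 0, "rz": 0, "jaw": 0},
  {"tx": 0, "ty": 0, "tz": 0, "rx": 0, "ry": 0, "rz": 0, "jaw": 0},
  {"tx": 0, "ty": 0, "tz": 5, "rx": 0, "ry": 0, "rz": 0, "jaw": 0},
  {"tx": 0, "ty": 0, "tz": 0, "rx": 0, "ry": 0, "rz": 0, "jaw": 0},
  {"tx": -0.3, "ty": 0, "tz": 0, "rx": 0, "ry": 0, "rz": 0, "jaw": 0},
  {"tx": -0.3, "ty": 0, "tz": 0, "rx": 0, "ry": 0, "rz": 0, "jaw": 0},
  {"tx": -0.15, "ty": 0.09, "tz": 0, "rx": 0, "ry": 0, "rz": 3, "jaw": 0},
  {"tx": -0.15, "ty": 0.09, "tz": 0, "rx": 0, "ry": 0, "rz": 3, "jaw": 0},
  {"tx": -0.15, "ty": 0.09, "tz": 0, "rx": 0, "ry": 0, "rz": 3, "jaw": 0},
  {"tx": -0.15, "ty": 0.09, "tz": 0, "rx": 0, "ry": 0, "rz": 3, "jaw": 0},
  {"tx": 0, "ty": 0, "tz": 0, "rx": 0, "ry": 0, "rz": 0, "jaw": 0},
  {"tx": 0.6, "ty": 0, "tz": 0, "rx": 0, "ry": 0, "rz": 0, "jaw": 0},
  {"tx": 0, "ty": 0, "tz": -5, "rx": 0, "ry": 0, "rz": 0, "jaw": 0},
  {"tx": -5, "ty": -1.4, "tz": -3, "rx": 0, "ry": 0, "rz": 0, "jaw": 0},
  {"tx": -5, "ty": -1.4, "tz": -3, "rx": 0, "ry": 0, "rz": 0, "jaw": 0},
  {"tx": 0, "ty": 0, "tz": 0, "rx": 0, "ry": 0, "rz": 0, "jaw": 0},
  {"tx": 0, "ty": 0, "tz": 0, "rx": 0, "ry": 0, "rz": 0, "jaw": 0},
])

```text
time_s: 11.4
position: [532.3, 40.0, 189.5]
tool_rot: [0.832, 0.555, 0.0, 0.0]
force: [0.7, -0.0, -0.9]
grip_width: -0.2
finger_force: 0.0
```

```bash
python3 st.py; python3 me.py w5 160
```

```text
11.4 [532.3  40.  189.5] xang 67.4 q [-0.02 -0.03  1.73  0.    1.44  0.37] F [ 0.7 -0.  -0.9]
axis->tcp in tool -75.65738092454498 -0.22723475339332921
tcp->post0 in tool 78.54641770004748 -29.562414904266706
[561.57304332 110.04440215] [0.07304332 0.24440215]
mark (np.float64(156.9), np.float64(157.8), 'dir', np.float64(158.67)) line (np.float64(157.59), np.float64(157.58), 'dir', np.float64(157.55))
```

View pics/w5.png

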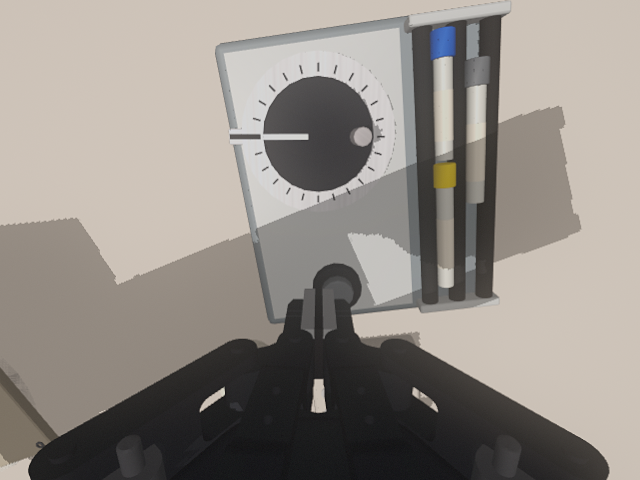

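Mark and line are collinear (both near row 137; measured 157.8° against 157.6°). On to the button.

Call:
drive_tool([
  {"tx": -5.3, "ty": 1.65, "tz": 0, "rx": 0, "ry": 0, "rz": 0, "jaw": 0},
  {"tx": 0, "ty": 0, "tz": 4, "rx": 0, "ry": 0, "rz": 0, "jaw": 0},
  {"tx": 0, "ty": 0, "tz": 4, "rx": 0, "ry": 0, "rz": 0, "jaw": 0},
  {"tx": 0, "ty": 0, "tz": 2.5, "rx": 0, "ry": 0, "rz": 0, "jaw": 0},
  {"tx": 0, "ty": 0, "tz": 0, "rx": 0, "ry": 0, "rz": 0, "jaw": 0},
  {"tx": 0, "ty": 0, "tz": 0, "rx": 0, "ry": 0, "rz": 0, "jaw": 0},
])

```text
time_s: 12.2
position: [527.5, -14.9, 84.7]
tool_rot: [0.831, 0.556, 0.0, 0.0]
force: [0.4, 0.6, 0.4]
grip_width: 0.0
finger_force: 0.0
```

```bash
python3 st.py; python3 - <<'E'
from h import *
a=snapshot('wrist')['img'];s=snapshot('side')
c=cv2.resize(s['img'][190:310,250:410],None,fx=3.5,fy=3.5,interpolation=cv2.INTER_CUBIC)
w=cv2.resize(a[150:400,200:440],(403,420));cv2.imwrite('pics/b1.png',cv2.resize(np.hstack([c,w[:,:]]),(790,345)))
E
```

```text
12.2 [527.5 -14.9  84.7] xang 67.5 q [-0.13  0.06  1.84  0.    1.24  0.27] F [0.4 0.6 0.4]
axis->tcp in tool -128.1778573287296 16.290180876411927
tcp->post0 in tool 131.10020243091068 -46.07658546562989
```

View pics/b1.png

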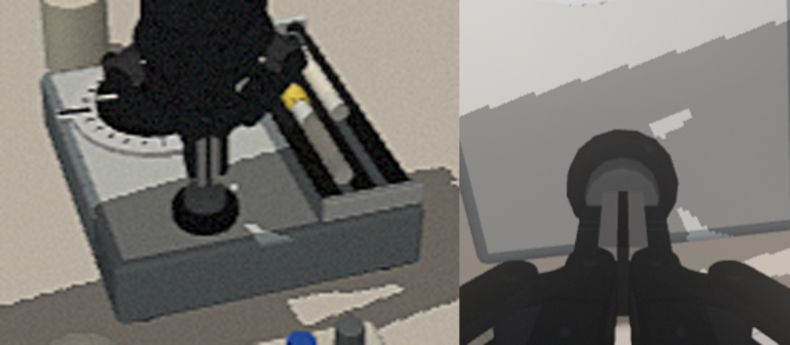

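The tip is centred over the button in both views.

Call:
drive_tool([
  {"tx": 0, "ty": 0, "tz": 0.4, "rx": 0, "ry": 0, "rz": 0, "jaw": 0},
  {"tx": 0, "ty": 0, "tz": 0.4, "rx": 0, "ry": 0, "rz": 0, "jaw": 0},
  {"tx": 0, "ty": 0, "tz": 0.2, "rx": 0, "ry": 0, "rz": 0, "jaw": 0},
  {"tx": 0, "ty": 0, "tz": 0.2, "rx": 0, "ry": 0, "rz": 0, "jaw": 0},
  {"tx": 0, "ty": 0, "tz": 0, "rx": 0, "ry": 0, "rz": 0, "jaw": 0},
])

```text
time_s: 12.92
position: [527.3, -15.4, 72.6]
tool_rot: [0.832, 0.555, 0.0, 0.0]
force: [-0.0, 0.5, 3.8]
grip_width: -0.2
finger_force: 2.0
```

Call:
drive_tool([
  {"tx": 0, "ty": 0, "tz": 0.1, "rx": 0, "ry": 0, "rz": 0, "jaw": 0},
  {"tx": 0, "ty": 0, "tz": 0.1, "rx": 0, "ry": 0, "rz": 0, "jaw": 0},
  {"tx": 0, "ty": 0, "tz": 0, "rx": 0, "ry": 0, "rz": 0, "jaw": 0},
])

```text
time_s: 13.3
position: [527.3, -15.4, 71.0]
tool_rot: [0.832, 0.555, 0.0, 0.0]
force: [-1.0, 0.3, 8.6]
grip_width: -0.2
finger_force: 4.3
```

Call:
drive_tool([
  {"tx": 0, "ty": 0, "tz": 0.1, "rx": 0, "ry": 0, "rz": 0, "jaw": 0},
  {"tx": 0, "ty": 0, "tz": 0, "rx": 0, "ry": 0, "rz": 0, "jaw": 0},
  {"tx": 0, "ty": 0, "tz": 0, "rx": 0, "ry": 0, "rz": 0, "jaw": 0},
])

```text
time_s: 13.68
position: [527.4, -15.4, 70.8]
tool_rot: [0.832, 0.555, 0.0, 0.0]
force: [-4.5, 0.7, 16.3]
grip_width: 0.3
finger_force: 8.1
```

Call:
drive_tool([
  {"tx": 0, "ty": 0, "tz": -0.3, "rx": 0, "ry": 0, "rz": 0, "jaw": 0},
  {"tx": 0, "ty": 0, "tz": -0.2, "rx": 0, "ry": 0, "rz": 0, "jaw": 0},
  {"tx": 0, "ty": 0, "tz": 0, "rx": 0, "ry": 0, "rz": 0, "jaw": 0},
  {"tx": 0, "ty": 0, "tz": 0, "rx": 0, "ry": 0, "rz": 0, "jaw": 0},
])

```text
time_s: 14.18
position: [527.1, -15.4, 74.2]
tool_rot: [0.832, 0.555, 0.0, 0.0]
force: [2.3, 0.0, 2.8]
grip_width: 0.1
finger_force: 1.5
```

Call:
drive_tool([
  {"tx": 0, "ty": 0, "tz": -0.15, "rx": 0, "ry": 0, "rz": 0, "jaw": 0},
  {"tx": 0, "ty": 0, "tz": 0, "rx": 0, "ry": 0, "rz": 0, "jaw": 0},
])

```text
time_s: 14.42
position: [526.7, -15.3, 75.7]
tool_rot: [0.832, 0.555, -0.0, -0.0]
force: [1.0, -0.4, 2.4]
grip_width: 0.5
finger_force: 1.1
```

Call:
drive_tool([
  {"tx": 0, "ty": 0, "tz": -0.15, "rx": 0, "ry": 0, "rz": 0, "jaw": 0},
  {"tx": 0, "ty": 0, "tz": 0, "rx": 0, "ry": 0, "rz": 0, "jaw": 0},
])

```text
time_s: 14.68
position: [526.5, -15.3, 77.0]
tool_rot: [0.832, 0.555, -0.0, -0.0]
force: [0.4, -0.2, 1.3]
grip_width: -0.2
finger_force: 0.7
```

Contact lasts to about z 77 and it bottoms at 71, so the full 6 mm of travel was made. I'll retreat and check.

Call:
drive_tool([
  {"tx": 0, "ty": 0, "tz": -3, "rx": 0, "ry": 0, "rz": 0, "jaw": 0},
  {"tx": 0, "ty": 0, "tz": -4, "rx": 0, "ry": 0, "rz": 0, "jaw": 0},
  {"tx": 0, "ty": 0, "tz": -4, "rx": 0, "ry": 0, "rz": 0, "jaw": 0},
  {"tx": 5.3, "ty": -1.65, "tz": 0, "rx": 0, "ry": 0, "rz": 0, "jaw": 0},
  {"tx": 0, "ty": 0, "tz": 0, "rx": 0, "ry": 0, "rz": 0, "jaw": 0},
  {"tx": 0, "ty": 0, "tz": 0, "rx": 0, "ry": 0, "rz": 0, "jaw": 0},
])

```text
time_s: 15.42
position: [531.3, 40.0, 186.5]
tool_rot: [0.831, 0.556, -0.001, -0.0]
force: [0.4, -0.3, 0.2]
grip_width: -0.1
finger_force: 0.0
```

```bash
python3 st.py; python3 me.py w6 158
```

```text
15.43 [531.3  40.  186.5] xang 67.5 q [-0.02 -0.02  1.73 -0.    1.44  0.37] F [ 0.4 -0.3  0.2]
axis->tcp in tool -76.06599001807399 -1.1769279452359669
tcp->post0 in tool 78.99266147497686 -28.60901985132055
[561.62921049 110.00480078] [0.12921049 0.20480078]
mark (np.float64(156.7), np.float64(157.84), 'dir', np.float64(158.94)) line (np.float64(157.44), np.float64(157.46), 'dir', np.float64(157.51))
```

Still lined up, and nothing has moved.

```bash
python3 -c "
from workcell import workorder
print(workorder.job_done())"
```

```text
the job is handed in; nothing more can be done
None
```

I pushed the dial round by its post until the index mark lined up with the long scale line (within about 1° by the wrist camera), then pressed the start button fully down and let it come up; the dial was still lined up when I handed the job in, about 15.4 s on the robot's clock.

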